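Put the dusting kit away in the slant-front bin

TASK

Put the flour shaker and the kitchen timer away in the wooden slant-front bin, tall one at the back: first stand the shaker on the bin's floor and slide it fully home against the back wall, under the fixed top strip, and only then set the short timer down gently, upright, in front of it. Then swing the clear flap down until it is fully shut over both, and leave the cup, the tape roll and the cut block where they are.

Things in the scene. Friction and masses are not known exactly. Their poses are not given: they have to be found in the camera images.
- bin: wooden bin fixed to the counter, 191 (x) x 166 (y) mm, 108 mm high at the back. Origin: on the counter, midway between the side walls, 88 mm behind the front wall's outside; +x to its back, z up. 8 mm walls; floor's top at z = 6 mm. Inside: x -80 mm (front wall, 48 mm high) to +95 mm (back wall), y -75 to +75 mm. Side walls' tops rise straight from z = 48 mm at x = -88 mm to 108 mm at x = 75 mm
- bin_back (a point): where the centre of the shaker's foot is when it is home against the back wall, on the bin's floor (bin x = 65.5 mm, y = 0, z = 6 mm); axes as the bin's. From bin x = 75 mm to the back a fixed top strip covers the bin (underside at z = 100, top at 108 mm): the shaker cannot be lowered straight into this place but has to slide the last part back under the strip
- bin_front (a point): a point on the bin's floor where the timer's centre can well stand (bin frame x = -26 mm, y = 0, z = 6 mm); axes as the bin's
- flap (a joint): angle (rad) of the clear flap: 0 = fully shut, at its stop; 2.1 = fully open; starts at 1.9 to 2.1. Hinge line along the bin's y at bin x = 75, z = 112 mm. Shut, it slopes down to the front, 0.353 rad below level, just above the side walls; at 1.92 it stands straight up, beyond that it leans back. A friction hinge keeps it where it is left; 1 to 2 N at the free edge moves it
- flap_edge (a point): middle of the flap's free edge, 186 mm from the hinge line; x axis along the flap towards the hinge, z axis normal to it (up when shut). The flap is clear plastic, 166 mm wide, 4 mm thick, with a steel strip 12 mm wide and 7 mm thick along the free edge
- shaker: steel flour shaker with a perforated domed cap, upright cylinder 61 mm in diameter, 84 mm tall (straight to 72 mm, cap narrower above), about 0.15 to 0.30 kg. Origin: centre of its underside, z up
- timer: white wind-up kitchen timer, 63 mm in diameter, 44 mm tall: round body to 24 mm height, above it a 40 mm dial to 32 mm height and a 7 mm thick, 36 mm long bar on it (along the timer's x) to 44 mm; the dial does not turn here. About 0.08 to 0.17 kg. Origin: centre of its underside, z up
- cup: bystander: sweet in a fluted cup, 75 mm in diameter, 34 mm tall. Origin: centre of its underside
- tape: bystander: roll of tape lying flat, 104 mm in diameter, 25 mm tall. Origin: centre of its underside
- cut_block: bystander: two cut pieces of white block side by side, 34 x 38 x 30 mm. Origin: centre of its underside
Not all that is in view belongs to the job. Leave any blue look-alike of the shaker alone. Leave any red look-alike of the timer alone.

How it is judged (in metres and radians):
On the way, in this order (a step that is already met when the one before it is completed fails the run):
1. the shaker stands upright on the bin's floor, home against the back wall (within 10 mm) (x of shaker in the frame of bin between 0.055 and 0.075 m and y of shaker in the frame of bin between -0.05 and 0.05 m and z of shaker in the frame of bin below 0.012 m and angle between shaker's own z axis and vertical below 0.12 rad), for 0.2 s.
2. the timer stands upright on the bin's floor in front of the shaker, and the shaker is still home (all of step 1 and x of timer in the frame of bin between -0.065 and 0.012 m and y of timer in the frame of bin between -0.05 and 0.05 m and z of timer in the frame of bin below 0.012 m and angle between timer's own z axis and vertical below 0.12 rad), for 0.2 s.
3. the flap is fully shut (value of joint flap below 0.06 rad), for 0.2 s.
At the end, for the whole second after the job is handed in: The shaker stands upright (within 0.12 rad) on the bin's floor within 10 mm of the back wall, the timer stands upright on the floor in front of it, the flap is shut (below 0.06 rad), and shaker and timer are at rest (all of step 2 and value of joint flap below 0.06 rad and linear speed of each of shaker, timer below 0.02 m/s and angular speed of each of shaker, timer below 0.2 rad/s); the robot touches nothing.
It fails at once if the shaker is dropped or flung into the bin instead of being set down (faster than 0.5 m/s close to the bin's floor) (x of shaker in the frame of bin between -0.08 and 0.1 m and y of shaker in the frame of bin between -0.075 and 0.075 m and z of shaker in the frame of bin below 0.03 m and linear speed of shaker above 0.5 m/s).
It fails at once if the timer is dropped or flung into the bin instead of being set down (faster than 0.5 m/s close to the bin's floor) (x of timer in the frame of bin between -0.08 and 0.1 m and y of timer in the frame of bin between -0.075 and 0.075 m and z of timer in the frame of bin below 0.03 m and linear speed of timer above 0.5 m/s).
It fails at once if the shaker is knocked over (leans more than 1 rad) (angle between shaker's own z axis and vertical above 1 rad).
It fails at once if the cup, the tape roll or the cut block is pushed away (more than 25 mm) (distance of any of cup, tape, cut_block from where it was at the start of the episode above 0.025 m).
It also fails if it takes over 72 s, if anything falls off the work surface, if the arm or the gripper's body presses on something with over 40 N, if the wrist force passes 120 N, or if a joint passes its speed limit or range.

ROBOT

A 6-joint arm with a two-finger parallel gripper is mounted at the origin on a cart in front of the work surface, level with it; the furniture and walls round the work are solid. World frame = base frame: x ahead of the robot, y to its left, z up, the work surface at z = 0. Lengths are in mm, angles in degrees, forces in N, time in s.
With the tool pointing down it reaches from about 300 to 850 mm from the base axis. Payload 4.2 kg.
Tool frame: the origin (TCP) lies at the very end of the fingers, on their centre line; the grasp point (between the pads) lies 19 mm behind it (env.tcp_to_grasp is the distance from the TCP to the grasp point, in mm); z points along the fingers, y is the line along which they close (so a half turn about z gives the same grasp; the last joint's range is limited). The gripper opens to 91 mm and grips with 3 to 60 N. Pads are 32 mm wide; open, the fingers measure 118 mm over their backs; the gripper's body (76 mm by 178 mm) begins 60 mm behind the grasp point.
Start: joints at [-77.98, 18.312, 89.639, -0, 72.044, -1.146], TCP at [130.977, -559.9, 213.976] pointing down, gripper open.
Joint ranges: [-177.97, 177.97], [-48.28, 115.42], [12.27, 149.76], [-77.06, 257.06], [2.81, 150.46], [-146.56, 146.56]. Speed limits (degrees/s): [147.25, 147.25, 180, 180, 180, 180].

INTERFACE

Orientations are given as [roll, pitch, yaw] about the fixed x, y, z axes, in that order (R = Rz(yaw) Ry(pitch) Rx(roll)).
In Python, from workcell import env gives the robot as it stands.
- The arm moves only by the tool move_arm, never from a script. Its argument "plan" is a list of rows, each a list of 3 entries, a list of its own where there are three numbers: the shift along the world's x, y, z in cm, then the turn about the world's z in degrees, then the closure, from 0 (fully open) to 1 (shut). In form: [[[x, y, z], turn, claw], ...]. A call has 1 to 5 rows; each row shifts and turns the commanded pose from where the row before left it; what a row does not reach is not made up. A row lasts 1/10 s, in which the tool goes at most 50 mm and 8.59 degrees, less where a joint would pass 70% of its speed; a pose out of reach is approached as far as the arm can. A call is refused whole if a number of a shift passes 5 or a number of a turn 8.59, either way. A call with a gripper value outside its range is refused whole. The fingers move at their own pace and stop on an object; "squeeze" is the grip in N (left out, the last holds). Time passes only in rows, so rows that do not move let the fingers close. It gives the time, the measured TCP pose, the force, the opening and the grip force at its end, in the units of the state.
- env.state(): the state, without advancing time (a new reading comes with each control period).
- env.grab_frame(name): name is "scene" or "top" or "wrist"; returns a dict with "frame" (384x512x3 uint8, red, green, blue), "z_map" (384x512 float32, mm along the optical axis (not along the pixel's ray), 0 where there is no reading), "fovy" (degrees; the focal length in pixels is half the picture's height over the tangent of half this angle, whatever the lens; pixels are square), "cx", "cy" (the principal point, pixels), "D" ([k1, k2, p1, p2, k3] as OpenCV has them; the pictures are not rectified), "position" and "orientation" of the camera in the world. Camera axes: x right, y down, z forward; pixel columns grow to the right and rows downward; lengths in mm; the calibration is good to about 2 mm. A picture is of the moment at which its call begins.
- env.job_done(): hands the job in; it is judged then, once.
Trained networks look in a picture, given as the dict that the camera call returned (one of the last four; its "shot" number tells which), for a name from the list of things; names that differ only in an ending like _2 or _b are one class to them, and where a whole thing is asked for, a point or a joint stands for the part that bears it (a point fixed in the world has none). Each returns a list of dicts, best first, with "score" (0 to 1); they miss things now and then, are a little off and sometimes report something else, mostly with a low value. They report only what shows in the picture. A call takes as long as a camera call. They do not tell look-alikes from the thing itself.
- env.search_frame(picture, label): "point" ([column, row] in pixels, amid what is visible of it).
- env.landmark_of(picture, label): "point" ([column, row] in pixels: a listed point, or the origin of a listed thing).
The state is a dict: "time_s": time; "qpos": joint angles; "qvel": joint speeds; "effort": joint torques, N m; "ee_pos": TCP position; "ee_rot": TCP orientation; "force": force on the tool from outside, world axes, zero at the start; "torque": the same for the moment, N m; "gripper_width": finger opening in mm; "gripper_force": force on a finger pad.
Only numpy, scipy, OpenCV 4.12 (cv2) and the standard library are available. Lean on these libraries where they do the work, as an engineer would, in place of code of your own. Each camera call takes 0.05 s, during which the arm holds its last target. There are 200 camera calls.

## Working session

There is one attempt and no reset: what is moved stays moved. The work goes in short steps, Python scripts to look and compute and a tool call to move; the robot and the scene stay as the last step left them, time stands still between calls to the robot, and variables do not carry over. Pictures are saved under pics/ and viewed, at most 13 in all, crops included, and the job is handed in when it is done.

Besides the shell and the picture viewer there is one more tool, called after "Emit:" as a command line: name --argument value ..., lists and objects as JSON in quotes. move_arm: Moves the arm, as the interface text tells. Its arguments: {"type":"object","properties":{"plan":{"type":"array","items":{"type":"array"}},"squeeze":{"type":"number"}},"required":["plan"]}

```bash
mkdir -p pics
cat > h.py <<'E'
import numpy as np,cv2
from scipy.spatial.transform import Rotation as R
from workcell import env
def cam(p):
    f=192/np.tan(np.radians(p["fovy"]/2)); K=np.array([[f,0,p["cx"]],[0,f,p["cy"]],[0,0,1]])
    o=np.array(p["orientation"],float)
    M=o if o.shape==(3,3) else R.from_euler('xyz',o,degrees=True).as_matrix()
    return K,np.array(p["D"],float),M,np.array(p["position"],float)
def ray(p,uv):
    K,D,M,t=cam(p); n=cv2.undistortPoints(np.array(uv,float).reshape(-1,1,2),K,D).reshape(-1,2)
    return np.c_[n,np.ones(len(n))]@M.T,t
def onz(p,uv,z):
    d,t=ray(p,uv); return t+d*((z-t[2])/d[:,2])[:,None]
def depth(p,uv):
    d,t=ray(p,uv); uv=np.round(uv).astype(int).reshape(-1,2); return t+d*p["z_map"][uv[:,1],uv[:,0]][:,None]
def cloud(p):
    v,u=np.mgrid[0:384,0:512]; uv=np.c_[u.ravel(),v.ravel()]
    P=depth(p,uv).reshape(384,512,3); P[p["z_map"]==0]=np.nan; return P
def proj(p,X):
    K,D,M,t=cam(p); X=(np.atleast_2d(X)-t)@M
    return cv2.projectPoints(X,np.zeros(3),np.zeros(3),K,D)[0].reshape(-1,2)
def save(p,n): cv2.imwrite(f"pics/{n}.png",p["frame"][:,:,::-1])
E
python3 - <<'E'
from h import *
np.set_printoptions(suppress=True,precision=1)
for c in("top","scene"):
    p=env.grab_frame(c);save(p,c+"0");print(c,p["position"],p["orientation"],p["fovy"])
    for l in("shaker","timer","bin","bin_back","bin_front","flap_edge","cup","tape","cut_block"):
        for r in env.landmark_of(p,l)[:4]:
            q=r["point"];print(l,round(r["score"],2),np.array(q),depth(p,[q])[0] if 0<=q[0]<511 and 0<=q[1]<383 else "",onz(p,[q],6 if 'bin_' in l else 0)[0])
s=env.state();print(s["ee_pos"],s["ee_rot"],s["gripper_width"],s["time_s"])
E
```

```text
top [ -33.9  255.6 1636.7] [-156.    -0.4 -112.3] 43.19373770843021
shaker 0.83 [203.4 209.5] [584.3 171.6  67.5] [610.9 168.    0. ]
shaker 0.61 [223.7 167.1] [701.2  50.5  87.3] [742.6  38.9   0. ]
timer 0.78 [230.1 244.5] [438.4 129.8  45.5] [451.9 126.2   0. ]
timer 0.55 [211.4 151.7] [808.3  62.2  25.2] [821.5  59.1   0. ]
bin 0.75 [282.5 208.4] [505.8 -98.    4.4] [507.3 -98.9   0. ]
bin 0.45 [229.7 244.4] [439.2 131.   45.6] [452.8 127.4   0. ]
bin_front 0.62 [282.4 215.2] [482.7 -87.6   1.9] [481.4 -86.8   6. ]
flap_edge 0.79 [285.4 147.2] [ 600.9 -130.1  282.4] [ 733.3 -210.6    0. ]
cup 0.84 [166.7 234. ] [566.7 321.1  14.6] [572.1 321.7   0. ]
cup 0.71 [361.4 201.1] [ 423.9 -381.6   -2.9] [ 423.1 -380.5    0. ]
tape 0.92 [363.  200.7] [ 422.2 -386.7    0.1] [ 422.2 -386.8    0. ]
cut_block 0.63 [149.3 199.6] [707.9 338.2  30.4] [722.  339.8   0. ]
cut_block 0.47 [280.4 189. ] [ 577.5 -120.8    7.7] [ 580.3 -122.5    0. ]
scene [168.6 865.  840.6] [-126.5    0.8 -154.4] 46.91755863828858
shaker 0.75 [216.3 265.3] [601.3 197.8  19. ] [611.3 182.3   0. ]
shaker 0.69 [202.  225.3] [713.6  79.6  20. ] [726.8  60.5   0. ]
timer 0.91 [171.7 217.6] [809.2  90.2  22.7] [827.   68.7   0. ]
timer 0.79 [282.  270.4] [439.4 151.7  28.1] [448.8 127.    0. ]
bin 0.64 [292.4 218.2] [498.4 -71.3   6.2] [500.8 -78.3   0. ]
bin_back 0.7 [277.2 203.7] [ 564.4 -113.2    8.4] [ 565.5 -116.1    6. ]
bin_front 0.86 [298.3 214. ] [488.8 -94.1   8.2] [489.6 -96.7   6. ]
flap_edge 0.58 [263.5 112.3] [ 1290.7 -1619.8  -519. ] [ 862.4 -671.3    0. ]
cup 0.56 [200.  313.1] [560.2 348.7  21.6] [570.5 335.1   0. ]
tape 0.91 [346.4 172.1] [ 422.2 -381.1   -1.2] [ 421.9 -379.4    0. ]
cut_block 0.53 [148.1 290.6] [711.7 342.8  16.9] [722.9 332.    0. ]
[ 131.  -559.9  214. ] [180.   -0.   13.2] 91.12622335165067 1.0
```

Run:
```python
import cv2,numpy as np
a=cv2.imread("pics/top0.png")[110:290,100:420];cv2.imwrite("pics/topc.png",cv2.resize(a,None,fx=2.5,fy=2.5,interpolation=cv2.INTER_CUBIC))
a=cv2.imread("pics/scene0.png")[80:340,120:400];cv2.imwrite("pics/scenec.png",cv2.resize(a,(640,594),interpolation=cv2.INTER_CUBIC))
```

```text
(no output)
```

View pics/topc.png

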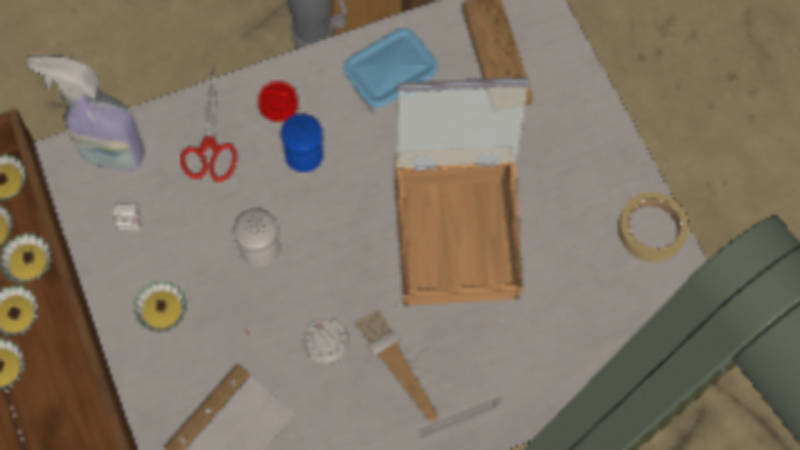

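View pics/scenec.png

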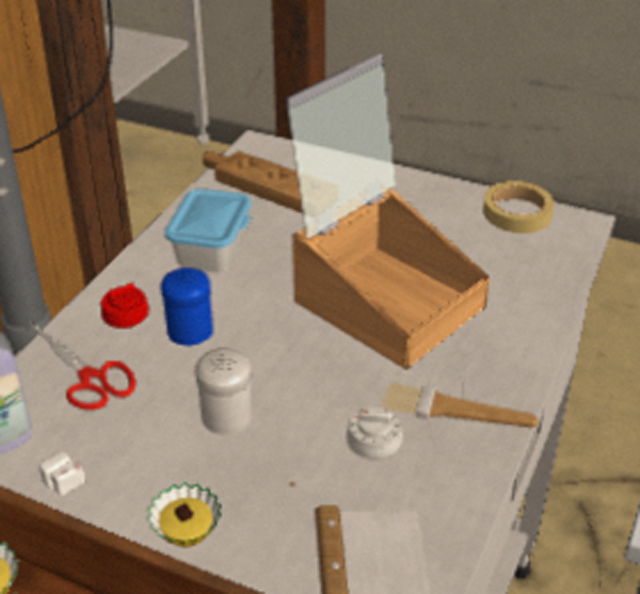

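The white shaker with the perforated cap is at full-image pixel (203,204), and the white timer is at (230,246). The look-alikes to leave alone are the blue shaker at (221,167) and the red timer at (211,150). The flap stands up behind the bin. Next I'll get precise poses.

Run:
```python
from h import *
from scipy.optimize import least_squares
np.set_printoptions(suppress=True,precision=3)
T=env.grab_frame("top");S=env.grab_frame("scene");C=[cloud(T),cloud(S)]
def circ(P,r0,c0,z0,z1):
    m=(np.hypot(P[...,0]-c0[0],P[...,1]-c0[1])<55)&(P[...,2]>z0)&(P[...,2]<z1);q=P[m][:,:2]
    return least_squares(lambda c:np.hypot(*(q-c).T)-r0,c0,loss='soft_l1',f_scale=2).x,len(q)
for n,P in zip("TS",C):
    print(n,"shaker",circ(P,30.5,(600,172),12,68),"timer",circ(P,31.5,(448,127),4,22))
    for c in((600,172),(448,127)):
        q=P[np.hypot(P[...,0]-c[0],P[...,1]-c[1])<20];print(np.nanpercentile(q[:,2],[5,50,98]))
boxes=[((-88,-80),(-83,83),(0,48)),((95,103),(-83,83),(0,108)),((-88,103),(-83,-75),(0,108)),((-88,103),(75,83),(0,108)),((-88,103),(-83,83),(0,6)),((75,103),(-83,83),(100,108))]
def sdf(q):
    o=[]
    for b in boxes:
        b=np.array(b,float);d=np.abs(q-b.mean(1))-(b[:,1]-b[:,0])/2
        o.append(np.linalg.norm(np.maximum(d,0),axis=1)+np.minimum(d.max(1),0))
    return np.min(o,0)
def fit(Ps):
    Q=np.vstack([P[(abs(P[...,0]-510)<150)&(abs(P[...,1]+95)<130)&(P[...,2]>12)&(P[...,2]<104)] for P in Ps])
    def f(v):
        c,s=np.cos(v[2]),np.sin(v[2]);d=Q[:,:2]-v[:2];return sdf(np.c_[d@[c,s],d@[-s,c],Q[:,2]])
    best=min((least_squares(f,[507,-95,a],loss='soft_l1',f_scale=3) for a in(-.6,-.4,-.2,0,.2)),key=lambda r:r.cost)
    return best.x,np.degrees(best.x[2]),np.median(abs(f(best.x))),len(Q)
for Ps in([C[0]],[C[1]],C):print("bin",fit(Ps))
v=fit(C)[0];c,s=np.cos(v[2]),np.sin(v[2])
for n,P in zip("TS",C):
    q=P.reshape(-1,3);q=q[~np.isnan(q[:,0])];d=q[:,:2]-v[:2];b=np.c_[d@[c,s],d@[-s,c],q[:,2]]
    m=(abs(b[:,1])<78)&(b[:,2]>130)&(b[:,2]<320)&(b[:,0]>30)&(b[:,0]<180);k=b[m];print(n,m.sum())
    for z in(140,180,220,260,290):
        w=k[abs(k[:,2]-z)<8];print(z,len(w),np.median(w[:,0]) if len(w) else '')
g=lambda b:[v[0]+c*b[0]-s*b[1],v[1]+s*b[0]+c*b[1]]
K=[[*g((-88,y)),48] for y in(-83,83)]+[[*g((75,y)),108] for y in(-83,83)]+[[*g((103,y)),108] for y in(-83,83)]
for n,p in(("T",T),("S",S)):
    im=p["frame"][:,:,::-1].copy()
    for a in proj(p,K):cv2.circle(im,tuple(int(x) for x in a),1,(0,0,255),-1)
    u=proj(p,[[*g((0,0)),60]])[0].astype(int);cr=im[u[1]-70:u[1]+60,u[0]-70:u[0]+70];cv2.imwrite(f"pics/c{n}.png",cv2.resize(cr,None,fx=2.8,fy=4 if 0 else 2.8))
a=[cv2.imread(f"pics/c{n}.png") for n in"TS"];cv2.imwrite("pics/chk.png",np.hstack(a))
```

```text
T shaker (array([613.326, 165.991]), 93) timer (array([446.164, 124.812]), 139)
[ 5.337 78.058 89.929]
[25.779 32.462 49.8  ]
S shaker (array([610.858, 168.288]), 347) timer (array([444.367, 129.357]), 179)
[ 5.479 80.424 86.195]
[27.327 33.69  45.383]
bin (array([510.444, -96.944,  -0.327]), np.float64(-18.713437981026622), np.float64(1.679464064870686), 1032)
bin (array([509.96 , -95.458,  -0.323]), np.float64(-18.508791921507946), np.float64(1.085795676855568), 2856)
bin (array([510.198, -95.639,  -0.323]), np.float64(-18.4847130413549), np.float64(1.2133265898397525), 3888)
T 1502
140 126 78.5762102715517
180 141 84.70056459064662
220 139 91.24504018016714
260 146 98.12872118720804
290 151 102.15828403110862
S 2228
140 191 77.40767612328723
180 201 84.12850135573652
220 215 90.52810078562823
260 220 96.85813209706447
290 229 100.56261866945222
```

View pics/chk.png

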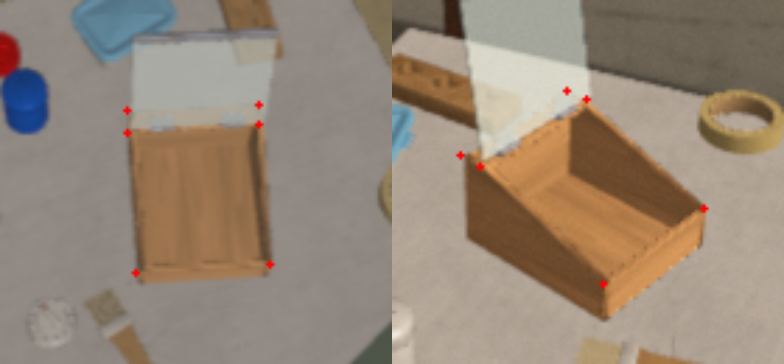

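The fits from both cameras agree:

| Item | Pose |
|---|---|
| Bin | (510, -95.6), yaw -18.5° |
| Shaker | (612, 167) |
| Timer | (445.5, 127) |
| Flap | leans back, about 2.08 rad |

In the picture, the projected bin corners lie on the bin to within about 3 mm. I'll start moving.

Emit:
move_arm --plan '[[[2.6,4,0],-8,0],[[2.6,4,0],-8,0],[[2.6,4,0],-8,0],[[2.6,4,0],-7.7,0],[[2.6,4,0],0,0]]' --squeeze 20

```text
time_s: 1.6
ee_pos: [261.6, -358.6, 214.1]
ee_rot: [180.0, -0.0, -18.7]
force: [0.9, -0.4, 1.0]
gripper_width: 91.4
gripper_force: 0.0
```

Emit:
move_arm --plan '[[[2.6,4,0],0,0],[[2.6,4,0],0,0],[[2.6,4,0],0,0],[[2.6,4,0],0,0],[[2.6,4,0],0,0]]'

```text
time_s: 2.1
ee_pos: [391.6, -158.4, 214.3]
ee_rot: [180.0, -0.1, -18.5]
force: [0.7, -1.0, 0.7]
gripper_width: 91.2
gripper_force: 0.0
```

Emit:
move_arm --plan '[[[2.6,4,0],0,0],[[2.6,4,0],0,0],[[2.6,4,0],0,0],[[2.6,4,0],0,0],[[2.6,4,0],0,0]]'

```text
time_s: 2.6
ee_pos: [521.7, 41.8, 214.2]
ee_rot: [180.0, -0.0, -18.5]
force: [0.5, -1.0, 0.0]
gripper_width: 90.8
gripper_force: 0.0
```

Emit:
move_arm --plan '[[[2.6,4,0],0,0],[[2.6,4,0],0,0],[[2.6,3.5,0],0,0],[[1.2,1,0],0,0],[[0,0,0],0,0]]'

```text
time_s: 3.1
ee_pos: [612.0, 166.8, 213.0]
ee_rot: [180.0, 0.0, -18.4]
force: [-0.9, -0.6, 0.1]
gripper_width: 91.3
gripper_force: 0.0
```

Run:
```python
from h import *
from scipy.optimize import least_squares
np.set_printoptions(suppress=True,precision=1)
p=env.grab_frame("wrist");P=cloud(p);save(p,"w1");print(p["position"],p["orientation"])
for l in("shaker","timer"):
    for r in env.landmark_of(p,l)[:2]:print(l,r["score"],r["point"],onz(p,[r["point"]],0)[0])
q=P[(np.hypot(P[...,0]-612,P[...,1]-167)<40)]
for a,b in((20,66),(60,75),(76,90)):
    k=q[(q[:,2]>a)&(q[:,2]<b)];print(a,b,len(k),k.min(0) if len(k) else'',k.max(0) if len(k) else'')
print(env.state()["ee_pos"])
# brush near timer
t=cloud(env.grab_frame("top"));S=cloud(env.grab_frame("scene"))
for C in(t,S):
    k=C[(np.hypot(C[...,0]-446,C[...,1]-127)<110)&(np.hypot(C[...,0]-446,C[...,1]-127)>42)&(C[...,2]>7)];print(len(k));print(k[::max(1,len(k)//12)])
```

```text
[689.3 139.3 383.2] [ 163.2   -0.  -108.4]
shaker 0.75 [313.7, 47.8] [727.1  56.    0. ]
shaker 0.6 [254.4, 164.7] [614.4 168.4   0. ]
timer 0.83 [314.8, 264.8] [444.5 131.7   0. ]
20 66 199 [615.7 138.   20.1] [641.7 188.4  65.7]
60 75 86 [616.1 137.6  62.2] [641.7 186.   74.9]
76 90 2421 [580.7 137.5  76.1] [641.3 197.9  85.2]
[610.2 164.1 213.8]
2329
[[553.2 104.1 614.4]
 [497.4  86.1 625.4]
 [471.9  75.8 622.1]
 [435.5  84.8 648.4]
 [468.2 184.5 626.8]
 [406.3 108.2 660.1]
 [383.7  90.9 670.1]
 [434.5 175.5 615.1]
 [395.5 150.5 658. ]
 [365.  114.7 675.3]
 [352.3 115.1 681. ]
 [342.8 128.  680.4]
 [352.8 179.6  10.4]]
6300
[[411.3  82.9 659.7]
 [362.7 154.1 658. ]
 [369.6 155.9 644.4]
 [467.3 180.9 627. ]
 [385.8 160.1 623.1]
 [456.9 183.4 611.7]
 [345.4 153.9 611.7]
 [419.9 175.5 598.6]
 [499.8 192.7 584. ]
 [515.9 196.1 573.8]
 [483.4 191.4 564. ]
 [473.9 191.2 546.9]]
```

View pics/w1.png

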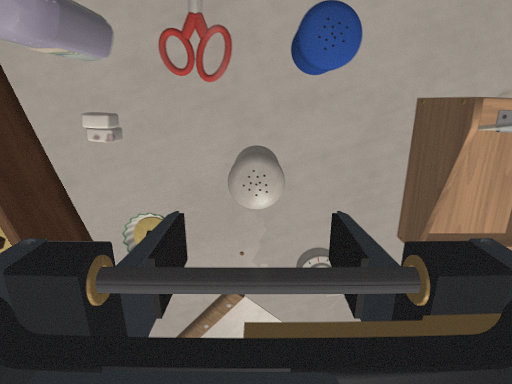

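The wrist picture shows the steel shaker with its perforated cap at (256,180), centred at (611,167.7). The blue one, at (330,35), is clear of the fingers. I'll descend and grip.

Emit:
move_arm --plan '[[[0,0,-5],0,0],[[0,0,-5],0,0],[[-0.1,0.1,-5],0,0],[[0,0,-2],0,0],[[0,0,-1.4],0,0]]'

```text
time_s: 3.85
ee_pos: [608.3, 164.7, 28.2]
ee_rot: [179.9, 0.2, -18.6]
force: [-1.3, 0.0, 0.6]
gripper_width: 91.0
gripper_force: 0.0
```

Emit:
move_arm --plan '[[[0,0,0],0,0.45],[[0,0,0],0,0.45],[[0,0,0],0,0.45],[[0,0,0],0,0.45],[[0,0,0],0,0.45]]' --squeeze 20

```text
time_s: 4.35
ee_pos: [611.2, 166.5, 31.7]
ee_rot: [-179.9, -0.2, -18.5]
force: [0.1, 1.6, 4.2]
gripper_width: 58.8
gripper_force: 20.0
```

Emit:
move_arm --plan '[[[0,0,2],0,0.45],[[0,0,4],0,0.45],[[0,0,5],0,0.45],[[-0.4,-1.2,3],0,0.45],[[-1,-3,0],0,0.45]]'

```text
time_s: 4.85
ee_pos: [599.3, 125.8, 175.7]
ee_rot: [-179.6, -0.6, -18.3]
force: [0.0, -0.5, -2.0]
gripper_width: 58.7
gripper_force: 20.0
```

Emit:
move_arm --plan '[[[-1.4,-4.2,0],0,0.45],[[-1.4,-4.2,0],0,0.45],[[-1.4,-4.2,0],0,0.45],[[-1.3,-4,0],0,0.45],[[-1.1,-3.3,0],0,0.45]]'

```text
time_s: 5.35
ee_pos: [528.4, -77.0, 170.0]
ee_rot: [180.0, 0.0, -18.5]
force: [0.7, 0.8, -1.1]
gripper_width: 58.6
gripper_force: 20.0
```

Emit:
move_arm --plan '[[[-0.6,-1.6,0],0,0.45],[[-0.3,-0.9,0],0,0.45],[[0,0,0],0,0.45],[[0,0,0],0,0.45]]'

```text
time_s: 5.75
ee_pos: [521.1, -99.5, 170.0]
ee_rot: [-180.0, 0.0, -18.5]
force: [0.5, 0.2, -1.3]
gripper_width: 58.5
gripper_force: 20.0
```

Run:
```python
from h import *
np.set_printoptions(suppress=True,precision=1)
s=env.state();print(s["ee_pos"],s["ee_rot"],s["gripper_width"],s["gripper_force"])
v=(510.2,-95.6,-.323);c,si=np.cos(v[2]),np.sin(v[2])
d=np.array(s["ee_pos"])[:2]-v[:2];print("bin xy",c*d[0]+si*d[1],-si*d[0]+c*d[1])
p=env.grab_frame("wrist");P=cloud(p)
g=lambda x,y,z:[v[0]+c*x-si*y,v[1]+si*x+c*y,z]
im=p["frame"][:,:,::-1].copy()
for a in proj(p,[g(75,-75,108),g(75,75,108),g(75,-83,108),g(75,83,108),g(-88,83,48),g(-80,75,48),g(103,83,108)]):
    if (abs(a)<2000).all(): cv2.circle(im,tuple(int(x) for x in a),3,(0,0,255),1)
cv2.imwrite("pics/w2.png",im)
```

```text
[521.1 -99.5 170. ] [-180.     0.   -18.5] 58.47302148601601 19.998024702072144
bin xy 11.525899189662606 -0.2022121086721569
```

View pics/w2.png

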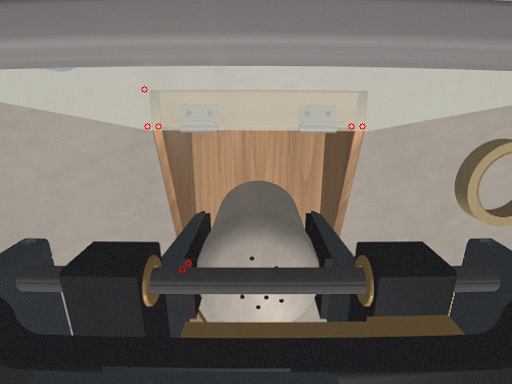

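The shaker hangs centred in the bin at about (258,240). The strip's inner edge at row 130 runs from column 160 to 356, and my model agrees to within about 4 mm. I'll lower it.

Emit:
move_arm --plan '[[[0,0,-4],0,0.45],[[0,0,-4],0,0.45],[[0,0,-2.5],0,0.45],[[0,0,-1.5],0,0.45],[[0,0,-0.7],0,0.45]]'

```text
time_s: 6.3
ee_pos: [520.3, -98.8, 41.3]
ee_rot: [180.0, 0.2, -18.4]
force: [-0.5, 0.6, -1.2]
gripper_width: 58.8
gripper_force: 20.0
```

Emit:
move_arm --plan '[[[0,0,-0.2],0,0.45],[[0,0,-0.2],0,0.45],[[0,0,-0.2],0,0.45],[[0,0,0],0,0.45]]'

```text
time_s: 6.7
ee_pos: [521.6, -100.2, 37.8]
ee_rot: [-180.0, -0.1, -18.5]
force: [-0.1, 0.6, -0.6]
gripper_width: 58.8
gripper_force: 20.0
```

Emit:
move_arm --plan '[[[0,0,-0.1],0,0.45],[[0,0,-0.1],0,0.45],[[0,0,0],0,0.45]]'

```text
time_s: 7.0
ee_pos: [521.6, -100.2, 37.7]
ee_rot: [-180.0, -0.1, -18.5]
force: [-4.4, 1.1, 14.4]
gripper_width: 58.5
gripper_force: 20.0
```

Emit:
move_arm --plan '[[[0,0,0.1],0,0.1],[[0,0,0],0,0.1],[[0,0,0],0,0.1],[[0,0,2],0,0.1],[[0,0,5],0,0.1]]'

```text
time_s: 7.5
ee_pos: [517.5, -99.4, 102.8]
ee_rot: [179.9, 0.6, -18.5]
force: [-0.1, 0.5, -0.2]
gripper_width: 82.0
gripper_force: 0.0
```

Emit:
move_arm --plan '[[[-1,0.3,2],0,0.7],[[-2.5,0.8,0],0,0.73],[[-2.2,0.8,0],0,0.73],[[0,0,0],0,0.73],[[0,0,-3],0,0.73]]'

```text
time_s: 8.0
ee_pos: [467.5, -81.8, 98.8]
ee_rot: [-179.9, -0.6, -18.5]
force: [0.3, 0.3, -1.5]
gripper_width: 44.9
gripper_force: 0.0
```

Emit:
move_arm --plan '[[[0,0,-4],0,0.73],[[0,0,-2],0,0.73],[[0,0,0],0,0.73]]'

```text
time_s: 8.3
ee_pos: [462.4, -80.9, 33.3]
ee_rot: [179.9, 0.3, -18.5]
force: [-0.4, -0.3, 0.1]
gripper_width: 25.1
gripper_force: 0.0
```

```bash
cat >> h.py <<'E'
V=(510.2,-95.6,-.323)
def tobin(P):
    c,s=np.cos(V[2]),np.sin(V[2]);d=P[...,:2]-np.array(V[:2]);return np.stack([d[...,0]*c+d[...,1]*s,-d[...,0]*s+d[...,1]*c,P[...,2]],-1)
def topsh(p,r=20,z=(78,100)):
    B=tobin(cloud(p));m=(B[...,2]>z[0])&(B[...,2]<z[1])&(abs(B[...,1])<50)&(B[...,0]>-50)&(B[...,0]<110);return B[m]
E
python3 - <<'E'
from h import *
np.set_printoptions(suppress=True,precision=1)
s=env.state();print(s["ee_pos"],tobin(np.array(s["ee_pos"])),s["gripper_width"])
for n in("wrist","scene"):
    p=env.grab_frame(n);save(p,n+"3")
    print(n,[(round(r["score"],2),tobin(onz(p,[r["point"]],6))[0]) for r in env.landmark_of(p,"shaker")])
    b=topsh(p,z=(72,92));print(len(b),np.percentile(b,[2,50,98],axis=0) if len(b) else'')
E
```

```text
[462.4 -80.9  33.3] [-50.   -1.2  33.3] 25.09090528122476
wrist [(0.87, array([13.8, -2.9,  6. ]))]
18191 [[-33.8 -29.   78.8]
 [ 13.5  -2.5  88.1]
 [ 39.1  23.9  90. ]]
scene [(0.78, array([9. , 0.8, 6. ])), (0.69, array([153.4, 213.6,   6. ]))]
51 [[-48.9 -46.7  73.1]
 [ 94.9  -0.5  77. ]
 [ 97.3  43.7  83. ]]
```

View pics/wrist3.png

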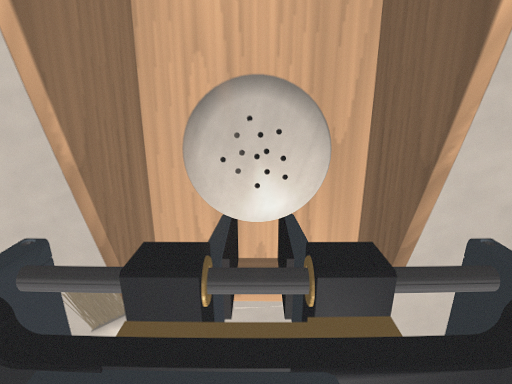

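The shaker stands upright in the bin, with its cap at (257,148), which is bin x ≈ 13. The fingers are in front of it, so I'll push it home.

Emit:
move_arm --plan '[[[1,-0.3,0.4],0,0.73],[[0.9,-0.3,0],0,0.73],[[0.9,-0.3,0],0,0.73],[[1,-0.3,0],0,0.73],[[0.9,-0.4,0],0,0.73]]'

```text
time_s: 9.0
ee_pos: [511.8, -97.3, 40.1]
ee_rot: [180.0, -0.0, -18.5]
force: [-0.8, 0.2, 0.7]
gripper_width: 24.2
gripper_force: 0.9
```

Emit:
move_arm --plan '[[[0.5,-0.2,0],0,0.73],[[0.5,-0.1,0],0,0.73],[[0,0,0],0,0.73]]'

```text
time_s: 9.3
ee_pos: [521.7, -100.4, 39.9]
ee_rot: [180.0, -0.1, -18.5]
force: [-0.4, -0.2, 0.1]
gripper_width: 24.3
gripper_force: 0.0
```

Run:
```python
from h import *
np.set_printoptions(suppress=True,precision=1)
s=env.state();print(tobin(np.array(s["ee_pos"])),s["gripper_width"])
p=env.grab_frame("wrist");save(p,"w4")
b=topsh(p,z=(72,92));print(len(b),np.percentile(b,[1,50,99],axis=0))
print([(round(r["score"],2),tobin(onz(p,[r["point"]],6))[0]) for r in env.landmark_of(p,"shaker")])
B=tobin(cloud(env.grab_frame("scene")))
for z in(180,220,260,290):
    w=B[(abs(B[...,1])<78)&(abs(B[...,2]-z)<8)&(B[...,0]>60)&(B[...,0]<180)];print(z,len(w),np.median(w[:,0]))
```

```text
[12.5 -0.8 39.9] 24.324192498009435
8705 [[ 18.3 -31.   78.7]
 [ 48.   -2.9  88.4]
 [ 62.7  25.5  90.7]]
[]
180 99 84.42932161749101
220 162 90.7702288183142
260 169 97.00891172961775
290 148 100.73664461034573
```

Emit:
move_arm --plan '[[[0.5,-0.1,0],0,0.73],[[0.2,-0.1,0],0,0.73],[[0,0,0],0,0.73]]'

```text
time_s: 9.75
ee_pos: [528.3, -102.2, 40.0]
ee_rot: [-180.0, -0.0, -18.5]
force: [0.1, 1.0, 1.0]
gripper_width: 24.7
gripper_force: 0.1
```

Emit:
move_arm --plan '[[[0.2,-0.1,0],0,0.73],[[0,0,0],0,0.73]]'

```text
time_s: 9.95
ee_pos: [530.0, -103.1, 40.0]
ee_rot: [180.0, -0.0, -18.5]
force: [-0.8, 0.1, -0.1]
gripper_width: 24.8
gripper_force: 0.3
```

Emit:
move_arm --plan '[[[0.2,0,0],0,0.73],[[0,0,0],0,0.73]]'

```text
time_s: 10.15
ee_pos: [531.1, -103.0, 39.9]
ee_rot: [180.0, 0.1, -18.5]
force: [-3.5, 0.5, 1.8]
gripper_width: 24.7
gripper_force: 1.8
```

Emit:
move_arm --plan '[[[0.2,-0.1,0],0,0.73],[[0,0,0],0,0.73]]'

```text
time_s: 10.35
ee_pos: [531.1, -103.1, 39.8]
ee_rot: [180.0, 0.4, -18.5]
force: [-7.0, 3.6, 5.8]
gripper_width: 24.7
gripper_force: 4.4
```

Run:
```python
from h import *
np.set_printoptions(suppress=True,precision=1)
s=env.state();print(tobin(np.array(s["ee_pos"])),s["force"])
p=env.grab_frame("wrist");save(p,"w5")
b=topsh(p,z=(72,92));print(len(b),np.percentile(b,[1,50,99],axis=0))
```

```text
[22.2 -0.5 39.8] [-7.   3.6  5.8]
548 [[ 67.9 -47.8  72.5]
 [102.    1.3  88. ]
 [102.6  47.5  91.6]]
```

View pics/w5.png

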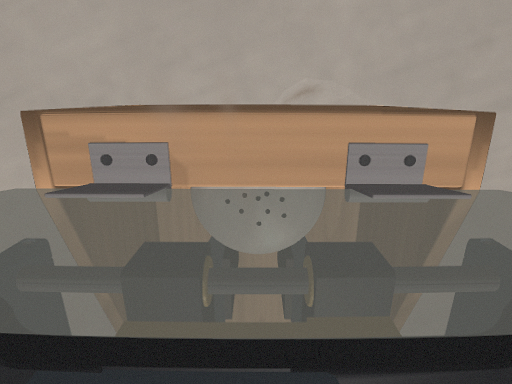

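The wrist view shows the shaker's cap under the strip at (258,215), and the push stalled at about 8 N at the expected place, so it is home. I'll back off and go to the timer.

Emit:
move_arm --plan '[[[-0.7,0.2,0],0,0.73],[[-2,0.7,0],0,0.73],[[-2,0.7,0],0,0.73],[[0,0,4],0,0.73],[[0,0,5],0,0.73]]'

```text
time_s: 10.9
ee_pos: [485.2, -87.7, 129.3]
ee_rot: [180.0, 0.2, -18.5]
force: [1.8, 0.1, -0.6]
gripper_width: 24.7
gripper_force: 0.0
```

Emit:
move_arm --plan '[[[0,0,4],0,0.5],[[-0.8,4,0],0,0.1],[[-0.8,4,0],0,0],[[-0.8,4,0],0,0],[[-0.8,4,0],0,0]]'

```text
time_s: 11.4
ee_pos: [455.3, 73.3, 170.5]
ee_rot: [-179.9, -0.2, -18.5]
force: [-0.1, -0.2, -0.3]
gripper_width: 61.9
gripper_force: 0.0
```

Emit:
move_arm --plan '[[[-0.6,3.8,0],0,0],[[0,1.7,0],0,0],[[0,0,0],0,0]]'

```text
time_s: 11.7
ee_pos: [449.4, 129.0, 170.3]
ee_rot: [-179.9, -0.1, -18.3]
force: [0.6, 1.0, 0.2]
gripper_width: 85.7
gripper_force: 0.0
```

Run:
```python
from h import *
from scipy.optimize import least_squares
np.set_printoptions(suppress=True,precision=1)
s=env.state();print(s["ee_pos"],s["ee_rot"])
p=env.grab_frame("wrist");save(p,"w6");P=cloud(p)
q=P[np.hypot(P[...,0]-446,P[...,1]-127)<45]
for a,b in((4,22),(18,27),(28,34),(38,48)):
    k=q[(q[:,2]>a)&(q[:,2]<b)]
    if len(k):print(a,b,len(k),np.percentile(k,[1,99],axis=0).ravel(),k.mean(0))
k=P[(np.hypot(P[...,0]-446,P[...,1]-127)<80)&(np.hypot(P[...,0]-446,P[...,1]-127)>36)&(P[...,2]>5)&(P[...,2]<40)]
if len(k): print("near",len(k),np.percentile(k,[0,50,100],axis=0))
print([(round(r["score"],2),r["point"],onz(p,[r["point"]],0)[0]) for r in env.landmark_of(p,"timer")])
p=env.grab_frame("scene");B=tobin(cloud(p));b=B[(B[...,2]>15)&(B[...,2]<95)&(abs(B[...,1])<40)&(B[...,0]>15)&(B[...,0]<70)]
print("shaker side",len(b),np.percentile(b,[2,50],axis=0))
c=least_squares(lambda c:np.hypot(*(b[b[:,2]<75][:,:2]-c).T)-30.5,(65,0),loss='soft_l1');print(c.x)
for lo,hi in((15,35),(55,75)):
    w=b[(b[:,2]>lo)&(b[:,2]<hi)];print(lo,len(w),least_squares(lambda c:np.hypot(*(w[:,:2]-c).T)-30.5,(65,0),loss='soft_l1').x)
```

```text
[449.4 129.  170.3] [-179.9   -0.1  -18.3]
4 22 309 [417.1  83.2   4.9 474.4 159.4  22. ] [461.3 123.   14.8]
18 27 1224 [415.7 101.2  19.7 472.3 158.2  26.6] [446.6 128.9  23.4]
28 34 695 [426.4 111.7  28.4 461.9 147.6  32.5] [444.6 129.4  30.6]
38 48 223 [427.3 122.7  38.7 460.4 136.6  44.8] [444.2 129.7  42.6]
near 1044 [[392.9  47.    5. ]
 [430.8  65.5   9.5]
 [459.8  83.6  14. ]]
[(0.92, [257.0, 176.5], array([446.2, 129. ,   0. ]))]
shaker side 23 [[ 34.5 -17.   30.1]
 [ 37.1  -1.6  42.2]]
[66.7 -0.2]
15 2 [67.3 -0.5]
55 0 [65.  0.]
```

View pics/w6.png

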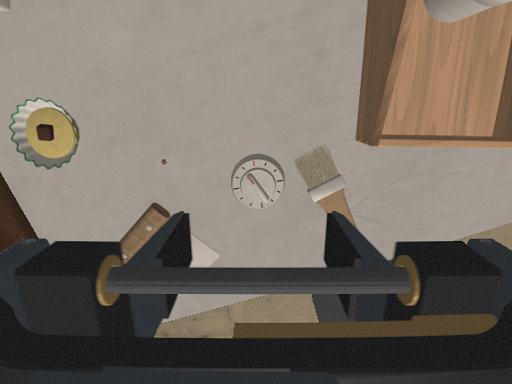

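The timer is at (257,182) in the wrist view, i.e. (444.5,129.5). The brush at (320,170) is close to where the right finger would land, so I'll turn the gripper -30° for this grasp. The scene cloud puts the shaker at about x = 66.

Emit:
move_arm --plan '[[[-0.5,0,-2],-8,0],[[0,0,-3],-8,0],[[0,0,-3],-8,0],[[0,0,-3],-6,0],[[0,0,-2],0,0]]'

```text
time_s: 12.35
ee_pos: [446.1, 108.8, 37.0]
ee_rot: [-179.0, 1.7, -47.6]
force: [0.6, -0.3, -0.2]
gripper_width: 91.2
gripper_force: 0.0
```

Emit:
move_arm --plan '[[[0,0,-1.5],0,0],[[0,0,-1.2],0,0],[[0,0,-0.5],0,0],[[0,0,0],0,0]]'

```text
time_s: 12.75
ee_pos: [446.7, 109.9, 11.5]
ee_rot: [-179.0, 1.6, -47.4]
force: [-9.7, -2.3, 51.4]
gripper_width: 91.3
gripper_force: 25.9
```

Emit:
move_arm --plan '[[[0,0,2],0,0],[[0,0,3],0,0],[[0,0,3],0,0]]'

```text
time_s: 13.05
ee_pos: [446.9, 109.4, 87.7]
ee_rot: [-178.9, 1.7, -47.4]
force: [0.9, -0.3, 0.8]
gripper_width: 91.3
gripper_force: 0.0
```

Run:
```python
from h import *
np.set_printoptions(suppress=True,precision=1)
s=env.state();print(s["ee_pos"],s["ee_rot"],s["force"],np.array(s["qpos"]))
p=env.grab_frame("wrist");save(p,"w7");P=cloud(p)
print([(round(r["score"],2),r["point"],onz(p,[r["point"]],0)[0]) for r in env.landmark_of(p,"timer")])
for p in (env.grab_frame("scene"),env.grab_frame("top")):
  print([(round(r["score"],2),r["point"],onz(p,[r["point"]],0)[0]) for r in env.landmark_of(p,"timer")])
```

```text
[446.9 109.4  87.7] [-178.9    1.7  -47.4] [ 0.9 -0.3  0.8] [ 10.8  15.3 114.8   2.7  49.9 146.5]
[(0.6, [245.9, 208.2], array([444.8, 127.8,  -0. ]))]
[(0.89, [282.9, 270.7], array([446.2, 127.1,   0. ])), (0.72, [175.1, 216.9], array([819.5,  61.7,   0. ]))]
[(0.73, [209.7, 150.9], array([827.2,  64. ,   0. ])), (0.72, [282.0, 143.9], array([ 751.4, -204.3,    0. ])), (0.59, [230.1, 245.1], array([449.9, 127. ,   0. ]))]
```

View pics/w7.png

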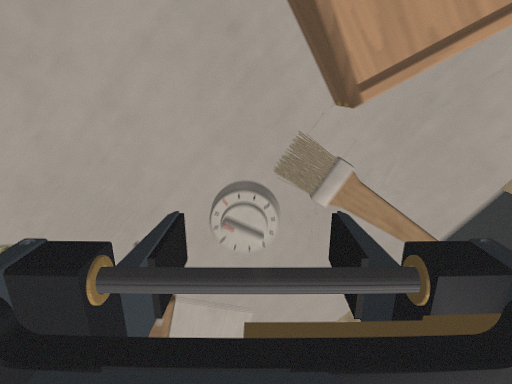

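The last joint hit its limit (146.5°), which shifted the tool 20 mm and tilted it. The timer hasn't moved: it is still at (445,128.5) and upright at pixel (244,222). I'll use a smaller turn (yaw about -35°) and re-centre.

Emit:
move_arm --plan '[[[0,0,3],6,0],[[0,0,0],6,0],[[0,0,0],0,0]]'

```text
time_s: 13.65
ee_pos: [446.5, 110.5, 116.0]
ee_rot: [-178.9, 1.8, -35.3]
force: [0.1, -0.3, -0.5]
gripper_width: 91.1
gripper_force: 0.0
```

Emit:
move_arm --plan '[[[-0.1,1.9,-3],0,0],[[0,0,-2],0,0],[[0,0,0],0,0]]'

```text
time_s: 13.95
ee_pos: [442.4, 129.2, 63.3]
ee_rot: [-179.3, 2.1, -35.3]
force: [-0.9, -0.1, 0.1]
gripper_width: 91.3
gripper_force: 0.0
```

Run:
```python
from h import *
np.set_printoptions(suppress=True,precision=1)
s=env.state();print(s["ee_pos"],s["ee_rot"],np.array(s["qpos"]))
p=env.grab_frame("wrist");save(p,"w8");P=cloud(p)
q=P[np.hypot(P[...,0]-446,P[...,1]-127)<45]
for a,b in((18,27),(28,34),(38,48)):
    k=q[(q[:,2]>a)&(q[:,2]<b)]
    if len(k):print(a,b,len(k),np.percentile(k,[1,99],axis=0).ravel(),k.mean(0))
k=P[(np.hypot(P[...,0]-446,P[...,1]-127)<90)&(np.hypot(P[...,0]-446,P[...,1]-127)>38)&(P[...,2]>5)&(P[...,2]<30)]
y=np.radians(s["ee_rot"][2]);d=k[:,:2]-s["ee_pos"][:2];t=np.c_[d@[np.cos(y),np.sin(y)],d@[-np.sin(y),np.cos(y)]]
m=abs(t[:,0])<20;print("brush in finger lane",m.sum(),t[m].max(0) if m.any() else'',k[m][:,2].max() if m.any() else '')
```

```text
[442.4 129.2  63.3] [-179.3    2.1  -35.3] [ 13.4  17.7 115.8   2.8  47.3 136.8]
18 27 2422 [416.  100.8  19.8 472.4 157.5  26.5] [448.  126.6  23.3]
28 34 1379 [427.3 111.5  28.2 461.8 147.5  33.1] [445.2 127.8  30.5]
38 48 522 [427.4 122.5  38.2 460.5 136.5  44.9] [444.6 129.2  42.4]
brush in finger lane 1175 [ 20.  -47.6] 14.307480138279459
```

Emit:
move_arm --plan '[[[0.2,0,0],0,0.17],[[0,0,-1],0,0.17],[[0,0,-2],0,0.17],[[0,0,-1.6],0,0.17],[[0,0,0],0,0.17]]'

```text
time_s: 14.5
ee_pos: [446.5, 129.3, 19.3]
ee_rot: [-179.0, 1.8, -35.3]
force: [-0.3, 0.0, -0.5]
gripper_width: 75.8
gripper_force: 0.0
```

Emit:
move_arm --plan '[[[-0.1,0,-0.6],0,0.17],[[0,0,-0.4],0,0.17],[[0,0,0],0,0.17]]'

```text
time_s: 14.8
ee_pos: [446.7, 129.8, 10.7]
ee_rot: [-178.9, 1.7, -35.2]
force: [-0.0, 0.2, -1.0]
gripper_width: 76.1
gripper_force: 0.0
```

Emit:
move_arm --plan '[[[0,0,0],0,0.4],[[0,0,0],0,0.4],[[0,0,0],0,0.4],[[0,0,0],0,0.4]]' --squeeze 15

```text
time_s: 15.2
ee_pos: [447.0, 129.9, 11.1]
ee_rot: [-178.8, 1.7, -35.2]
force: [0.1, -0.1, 3.2]
gripper_width: 62.5
gripper_force: 15.0
```

Emit:
move_arm --plan '[[[0,0,2],0,0.4],[[0,0,4],0,0.4],[[0,0,4],0,0.4],[[0.2,-1.5,2],6,0.4],[[0.5,-3,0],6,0.4]]'

```text
time_s: 15.7
ee_pos: [455.7, 85.8, 133.9]
ee_rot: [-178.6, 1.4, -22.8]
force: [1.1, 0.0, -1.6]
gripper_width: 62.4
gripper_force: 15.0
```

Emit:
move_arm --plan '[[[0.7,-4.3,0],4.7,0.4],[[0.7,-4.3,0],0,0.4],[[0.7,-4,0],0,0.4],[[0.5,-3,0],0,0.4],[[0.2,-1.7,0],0,0.4]]'

```text
time_s: 16.2
ee_pos: [481.8, -90.5, 130.4]
ee_rot: [-178.9, 1.7, -18.7]
force: [-0.4, 0.3, -0.9]
gripper_width: 62.6
gripper_force: 15.0
```

Emit:
move_arm --plan '[[[0,0,0],0,0.4],[[0,0,0],0,0.4]]'

```text
time_s: 16.4
ee_pos: [481.2, -88.0, 130.3]
ee_rot: [-178.8, 1.8, -18.6]
force: [-0.2, 0.8, -1.5]
gripper_width: 62.2
gripper_force: 15.0
```

Bin coordinates are about (-30,-2). I'll lower to TCP z ≈ 17.

Emit:
move_arm --plan '[[[0,0,-3],0,0.4],[[0,0,-3],0,0.4],[[0,0,-2.5],0,0.4],[[0,0,-1.5],0,0.4],[[0,0,-0.6],0,0.4]]'

```text
time_s: 16.9
ee_pos: [480.3, -86.7, 23.2]
ee_rot: [-178.9, 1.9, -18.4]
force: [-0.2, 0.8, -1.9]
gripper_width: 62.3
gripper_force: 15.0
```

Emit:
move_arm --plan '[[[0,0,-0.2],0,0.4],[[0,0,-0.2],0,0.4],[[0,0,0],0,0.4]]'

```text
time_s: 17.2
ee_pos: [482.2, -88.1, 21.3]
ee_rot: [-178.8, 1.6, -18.5]
force: [1.0, 0.8, -1.0]
gripper_width: 62.1
gripper_force: 15.0
```

Emit:
move_arm --plan '[[[0,0,-0.2],0,0.4],[[0,0,0],0,0.4]]'

```text
time_s: 17.4
ee_pos: [481.8, -88.2, 19.0]
ee_rot: [-178.8, 1.7, -18.5]
force: [-0.2, -0.1, -2.2]
gripper_width: 62.4
gripper_force: 15.0
```

Emit:
move_arm --plan '[[[0,0,-0.1],0,0.4],[[0,0,0],0,0.4]]'

```text
time_s: 17.6
ee_pos: [481.7, -88.3, 17.8]
ee_rot: [-178.9, 1.7, -18.5]
force: [-0.2, 0.2, -1.1]
gripper_width: 62.4
gripper_force: 15.0
```

Emit:
move_arm --plan '[[[0,0,-0.1],0,0.4],[[0,0,0],0,0.4]]'

```text
time_s: 17.8
ee_pos: [481.9, -88.3, 17.1]
ee_rot: [-178.9, 1.7, -18.5]
force: [-1.5, -0.5, 2.3]
gripper_width: 62.9
gripper_force: 15.0
```

Emit:
move_arm --plan '[[[0,0,-0.1],0,0.4],[[0,0,0],0,0.4]]'

```text
time_s: 18.0
ee_pos: [481.9, -88.3, 17.0]
ee_rot: [-178.9, 1.7, -18.5]
force: [-3.7, 0.9, 11.3]
gripper_width: 62.6
gripper_force: 15.0
```

The timer is down. I'll release, rise and check.

Emit:
move_arm --plan '[[[0,0,0.1],0,0.15],[[0,0,0],0,0.15],[[0,0,0],0,0.15],[[0,0,1],0,0.15],[[0,0,4],0,0.15]]'

```text
time_s: 18.5
ee_pos: [478.8, -87.6, 64.6]
ee_rot: [-178.9, 2.2, -18.5]
force: [0.2, -0.3, -0.4]
gripper_width: 77.6
gripper_force: 0.0
```

Emit:
move_arm --plan '[[[0,0,5],0,0.5],[[0,0,5],0,1],[[0,0,0],0,1],[[0,0,0],0,1]]'

```text
time_s: 18.9
ee_pos: [482.2, -88.3, 168.2]
ee_rot: [-178.8, 1.5, -18.5]
force: [0.3, -0.2, -0.4]
gripper_width: 48.3
gripper_force: 0.0
```

Run:
```python
from h import *
np.set_printoptions(suppress=True,precision=1)
s=env.state();print(s["ee_pos"],s["ee_rot"],np.array(s["qpos"]))
p=env.grab_frame("wrist");save(p,"w9");B=tobin(cloud(p))
q=B[(abs(B[...,1])<50)&(B[...,0]>-75)&(B[...,0]<25)]
for a,b in((26,33),(34,41),(45,53)):
    k=q[(q[:,2]>a)&(q[:,2]<b)]
    if len(k):print(a,b,len(k),np.percentile(k,[1,99],axis=0).ravel(),k.mean(0))
b=B[(B[...,2]>76)&(B[...,2]<95)&(abs(B[...,1])<40)&(B[...,0]>25)&(B[...,0]<98)];print("shaker top",len(b),np.percentile(b,[1,50,99],axis=0) if len(b) else '')
print([(l,round(r["score"],2),tobin(onz(p,[r["point"]],6))[0]) for l in("timer","shaker") for r in env.landmark_of(p,l)])
```

```text
[482.2 -88.3 168.2] [-178.8    1.5  -18.5] [-12.6  13.5 103.6   1.5  64.4  95.3]
26 33 1281 [-60.5 -32.7  26.4  -3.8  24.5  32.6] [-29.1  -4.   29.3]
34 41 729 [-50.1 -21.8  34.3 -14.2  14.2  39.8] [-30.9  -4.2  36.6]
45 53 229 [-43.7 -18.3  45.2 -20.7  10.3  50.8] [-32.   -3.9  48.6]
shaker top 3282 [[ 36.2 -31.3  82.4]
 [ 58.5  -2.7  88.2]
 [ 74.9  26.2  90.4]]
[('timer', 0.72, array([-30.8,  -3.1,   6. ])), ('shaker', 0.74, array([68.2, -1.6,  6. ]))]
```

View pics/w9.png

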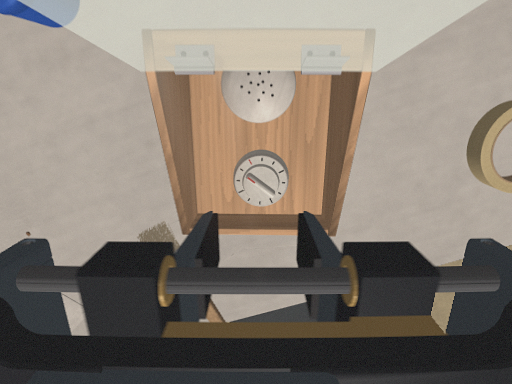

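Both are in place: the timer is upright at bin (-31,-4), pixel (261,180), and the shaker is home under the strip at (258,95). Next I'll go over and behind the flap.

Emit:
move_arm --plan '[[[0,0,5],0,1],[[0,0,5],0,1],[[0,0,5],0,1],[[0,0,3],0,1],[[2.5,-0.8,0.5],0,1]]'

```text
time_s: 19.55
ee_pos: [506.5, -95.9, 355.7]
ee_rot: [-178.8, 1.4, -18.5]
force: [0.7, 0.6, -0.5]
gripper_width: 0.5
gripper_force: 0.0
```

Emit:
move_arm --plan '[[[4,-1.3,0],0,1],[[4,-1.3,0],0,1],[[4,-1.3,0],0,1],[[3,-1,0],0,1],[[0,0,0],0,1]]'

```text
time_s: 20.05
ee_pos: [659.5, -146.4, 346.0]
ee_rot: [-178.9, 2.1, -18.6]
force: [0.2, 0.0, -0.5]
gripper_width: 0.4
gripper_force: 0.0
```

Run:
```python
from h import *
np.set_printoptions(suppress=True,precision=1)
s=env.state();print(tobin(np.array(s["ee_pos"])),s["ee_rot"],s["gripper_width"],np.array(s["qpos"]))
B=tobin(cloud(env.grab_frame("scene")))
for z in(180,220,260,290):
    w=B[(abs(B[...,1])<78)&(abs(B[...,2]-z)<8)&(B[...,0]>60)&(B[...,0]<140)];print(z,len(w),np.median(w[:,0]))
w=B[(abs(B[...,1])<78)&(B[...,2]>270)&(B[...,2]<320)&(B[...,0]>80)&(B[...,0]<125)];print(w[:,2].max(),w[:,0].max())
```

```text
[157.7  -0.7 346. ] [-178.9    2.1  -18.6] 0.4006094983869605 [-14.1  27.1  57.5   1.3  97.4  94.6]
180 197 83.73065754052521
220 208 90.47777568733113
260 223 97.15190203250566
290 223 100.79529767181452
301.49574946736243 109.53387317297395
```

The tool is behind the flap at bin x = 158. I'll lower and begin pulling forward.

Emit:
move_arm --plan '[[[0,0,-4],0,1],[[0,0,-4.2],0,1],[[0,0,0],0,1],[[-1.9,0.6,0],0,1],[[-1.4,0.5,0],0,1]]'

```text
time_s: 20.6
ee_pos: [623.3, -134.0, 271.7]
ee_rot: [-178.9, 1.6, -18.5]
force: [1.0, 0.4, 1.2]
gripper_width: 0.4
gripper_force: 0.6
```

Emit:
move_arm --plan '[[[-1,0.3,0],0,1],[[-1,0.3,0],0,1],[[0,0,0],0,1]]'

```text
time_s: 20.9
ee_pos: [602.9, -127.9, 271.3]
ee_rot: [-178.8, 1.6, -18.5]
force: [0.8, -0.2, -0.0]
gripper_width: 0.7
gripper_force: 0.0
```

Emit:
move_arm --plan '[[[-1.5,0.5,-0.3],0,1],[[-1.5,0.5,-0.3],0,1],[[-1.5,0.5,-0.4],0,1],[[-1.7,0.6,-0.7],0,1],[[-1.7,0.5,-0.8],0,1]]'

```text
time_s: 21.4
ee_pos: [525.0, -102.1, 245.1]
ee_rot: [-178.8, 1.6, -18.5]
force: [0.6, -0.0, 0.3]
gripper_width: 0.5
gripper_force: 0.5
```

Emit:
move_arm --plan '[[[-1.5,0.5,-1.1],0,1],[[-1.5,0.5,-1.2],0,1],[[-1.1,0.4,-1.5],0,1],[[-1.1,0.4,-1.5],0,1],[[0,0,0],0,1]]'

```text
time_s: 21.9
ee_pos: [470.5, -83.6, 190.4]
ee_rot: [-178.9, 2.0, -18.5]
force: [-1.3, 0.2, -0.8]
gripper_width: 0.7
gripper_force: 0.0
```

Run:
```python
from h import *
np.set_printoptions(suppress=True,precision=1)
s=env.state();print(tobin(np.array(s["ee_pos"])),s["force"])
p=env.grab_frame("scene");B=tobin(cloud(p));save(p,"s10")
m=(abs(B[...,1])<80)&(B[...,1]>30)&(B[...,2]>118)&(B[...,2]<320)&(abs(B[...,0])<180);k=B[m];print(len(k));print(k[::max(1,len(k)//12)])
```

```text
[-41.4  -1.2 190.4] [-1.3  0.2 -0.8]
808
[[-13.   44.7 319.8]
 [-13.3  67.6 312.2]
 [-39.4  60.6 313.7]
 [-54.6  71.6 315.8]
 [-17.9  79.4 287.8]
 [-67.4  54.8 288.6]
 [-70.8  62.6 285. ]
 [-71.4  31.3 196.2]
 [ 21.9  36.8 145.5]
 [-62.4  56.9 192.4]
 [ 24.2  55.  143.7]
 [-61.8  72.  190.5]
 [ 42.2  79.8 134.4]]
```

The flap is following, now at about 0.52 rad above level. I'll continue down.

Emit:
move_arm --plan '[[[-0.7,0.2,-1.6],0,1],[[-0.6,0.2,-1.6],0,1],[[-0.4,0.1,-1.5],0,1],[[-0.3,0.1,-1.5],0,1],[[0,0,0],0,1]]'

```text
time_s: 22.45
ee_pos: [452.6, -78.2, 129.1]
ee_rot: [-178.9, 1.8, -18.5]
force: [-0.4, 0.2, 0.7]
gripper_width: 0.3
gripper_force: 0.0
```

Emit:
move_arm --plan '[[[0,0,-1.5],0,1],[[0,0,-1.5],0,1],[[0,0,-1],0,1],[[0,0,-0.6],0,1],[[0,0,0],0,1]]'

```text
time_s: 22.95
ee_pos: [452.9, -78.3, 83.5]
ee_rot: [-178.9, 1.8, -18.5]
force: [0.1, -0.4, -0.1]
gripper_width: 0.8
gripper_force: 0.0
```

Emit:
move_arm --plan '[[[0,0,-0.5],0,1],[[0,0,-0.4],0,1],[[0,0,0],0,1]]'

```text
time_s: 23.25
ee_pos: [452.4, -78.1, 74.4]
ee_rot: [-178.9, 1.8, -18.5]
force: [-0.8, 0.2, 0.9]
gripper_width: 0.4
gripper_force: 0.0
```

Emit:
move_arm --plan '[[[0,0,-0.3],0,1],[[0,0,0],0,1]]'

```text
time_s: 23.45
ee_pos: [452.9, -78.2, 71.7]
ee_rot: [-178.9, 1.7, -18.5]
force: [0.8, -0.6, 1.7]
gripper_width: 0.3
gripper_force: 0.4
```

Emit:
move_arm --plan '[[[0,0,-0.2],0,1],[[0,0,0],0,1]]'

```text
time_s: 23.65
ee_pos: [453.2, -78.3, 70.9]
ee_rot: [-178.8, 1.6, -18.5]
force: [-2.7, 0.6, 10.1]
gripper_width: 0.1
gripper_force: 5.1
```

Contact at the stop. I'll press a touch more, hold, retreat and verify.

Emit:
move_arm --plan '[[[0,0,-0.1],0,1],[[0,0,0],0,1],[[0,0,0],0,1]]'

```text
time_s: 23.95
ee_pos: [453.3, -78.3, 70.7]
ee_rot: [-178.8, 1.6, -18.5]
force: [-3.7, 0.5, 15.5]
gripper_width: 0.6
gripper_force: 8.0
```

Emit:
move_arm --plan '[[[0,0,1],0,1],[[0,0,4],0,1],[[0,0,5],0,1],[[0,0,5],0,1],[[0,0,0],0,1]]'

```text
time_s: 24.45
ee_pos: [456.7, -79.0, 225.5]
ee_rot: [-178.8, 0.9, -18.5]
force: [0.5, -0.1, 0.2]
gripper_width: 0.8
gripper_force: 0.0
```

Run:
```python
from h import *
np.set_printoptions(suppress=True,precision=1)
s=env.state();print(tobin(np.array(s["ee_pos"])),s["force"])
p=env.grab_frame("wrist");B=tobin(cloud(p));save(p,"w11")
for x in(-96,-80,-40,0,40):
    w=B[(abs(B[...,0]-x)<4)&(abs(B[...,1])<70)&(B[...,2]>20)&(B[...,2]<130)];print(x,len(w),np.median(w[:,2]) if len(w) else'', "shut:",112-(75-x)*.369+2)
print([(l,round(r["score"],2),tobin(onz(p,[r["point"]],z))[0]) for l,z in(("timer",6),("shaker",6),("flap_edge",48)) for r in env.landmark_of(p,l)])
```

```text
[-56.   -1.2 225.5] [ 0.5 -0.1  0.2]
-96 632 52.65455644156532 shut: 50.901
-80 654 56.832129284989946 shut: 56.805
-40 853 71.58555279230825 shut: 71.565
0 1074 86.23451201273653 shut: 86.325
40 1336 101.14070383571948 shut: 101.08500000000001
[('flap_edge', 0.71, array([-103.1,   -7. ,   48. ]))]
```

View pics/w11.png

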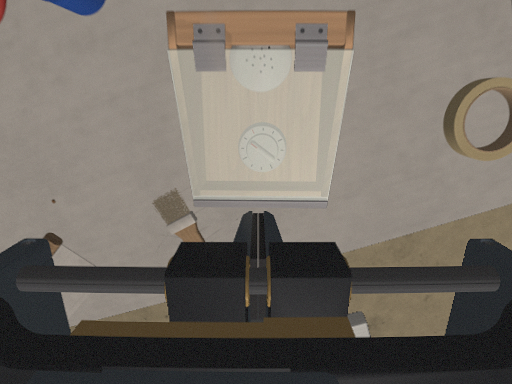

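The flap's heights match the shut plane to within 0.2 mm along its clear part. The shaker at (261,70) and the timer at (262,148) stand under it, and the arm is clear. I'll hand in the job.

```bash
python3 -c "
from workcell import env
print(env.job_done())"
```

```text
the job is handed in; nothing more can be done
None
```

The job is handed in (no verdict came back): my last measurements put the shaker home under the strip, the timer upright in front of it and the flap shut over both, and I didn't move the cup, tape roll or cut block.

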